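Line up the lacquer bottles by size on the display strip

ROBOT

A 6-joint arm with a two-finger parallel gripper is mounted at the origin on the work surface. World frame = base frame: x ahead of the robot, y to its left, z up, the work surface at z = 0. Lengths are in m, angles in rad, forces in N, time in s.
With the tool pointing down it reaches from about 0.3 to 0.75 m from the base axis. Payload 8.5 kg.
Tool frame: the origin (TCP) lies between the finger pads; the fingertips stand 17 mm ahead of it and the grasp point (between the pads) lies 2 mm behind it (tips_ahead is the y of the fingertips in the tool frame, in m); y points along the fingers, x is the direction in which the jaws open and shut, and the axes are right-handed (so a half turn about y gives the same grasp; the last joint's range is limited). The gripper opens to 88 mm and grips with 3 to 60 N. Pads are 18 mm wide; open, the fingers measure 123 mm over their backs; the gripper's body (75 mm by 187 mm) begins 45 mm behind the grasp point.
Start: joints at [0.891, 0.381, 1.297, -0, 1.464, -0.215], TCP at [0.247, 0.492, 0.256] pointing down, gripper open.
Joint ranges: [-3.11, 3.11], [-0.89, 2.33], [0.22, 2.48], [-1.42, 4.56], [0.17, 2.85], [-2.88, 2.88]. Speed limits (rad/s): [2.39, 2.39, 3.14, 3.14, 3.14, 3.14].

INTERFACE

Orientations are given as a unit quaternion [x, y, z, w].
In Python, from plant import * gives the robot as it stands. The module is installed in compiled form; this text tells all that it offers.
- The arm moves only by the tool drive_tool, never from a script. Its argument "increments" is a list that holds one entry, the list of rows, each a list of 7 numbers: the shift along the tool's x, y, z normalised to -1 to 1, where 1 is 4 cm, then the turn, a rotation vector about the tool's x, y, z normalised to -1 to 1, where 1 is 0.12 rad, then the opening in per cent of the stroke, from 0 (shut) to 100 (fully open). In form: [[[dx, dy, dz, ax, ay, az, grip], ...]]. A call has 1 to 8 rows; each row shifts and turns the commanded pose from where the row before left it, along the tool's axes as they then stand; what a row does not reach is not made up. A row lasts 1/12 s, in which the tool goes at most 41.7 mm and 7.16 degrees, less where a joint would pass 70% of its speed; a pose out of reach is approached as far as the arm can. A call with a number of a shift or a turn outside -1 to 1 is refused whole. A call with a gripper value outside its range is refused whole. The fingers move at their own pace and stop on an object; the grip force is fixed at half the most. Time passes only in rows, so rows that do not move let the fingers close. It gives the time, the measured TCP pose, the force and the opening at its end, in the units of the state.
- state(): the state, without advancing time (a new reading comes with each control period).
- grab_frame(name): name is "side" or "top"; returns a dict with "color" (384x512x3 uint8, red, green, blue), "camera_matrix" (3x3 intrinsics, pixels), "rvec" (rotation vector, rad) and "tvec" (3), from world to camera coordinates, as OpenCV has them. Camera axes: x right, y down, z forward; pixel columns grow to the right and rows downward; lengths in m; the calibration is good to about 2 mm. A picture is of the moment at which its call begins. There is no depth.
- job_done(): hands the job in, once; it reports no verdict.
The state is a dict: "time": time; "q": joint angles; "dq": joint speeds; "joint_efforts": joint torques, N m; "ee_pos": TCP position; "ee_rot": TCP orientation; "ft_force": force on the tool from outside, world axes, zero at the start; "ft_torque": the same for the moment, N m; "grip_width": finger opening in m.
Only numpy, scipy, OpenCV 4.12 (cv2) and the standard library are available. Lean on these libraries where they do the work, as an engineer would, in place of code of your own. Each camera call takes 0.05 s, during which the arm holds its last target. There are 200 camera calls.

TASK

Line the four nail-lacquer bottles up by size on the wooden display strip, one upright in the middle of each black disc: the largest on the disc next to the white cream pot, then smaller and smaller towards the grey buffer block. Do not tip any bottle over on the way.

Things in the scene. Friction and masses are not known exactly. Their poses are not given: they have to be found in the camera images.
- bottle_xl: the largest of four dark red nail-lacquer bottles with black caps: 110 mm tall in all, round body 40 mm across and 62 mm high, then a plain round cap 20 mm across and 48 mm tall (the part to grip). Stands upright; origin at the centre of its underside, z up.
- bottle_l: the second largest of four dark red nail-lacquer bottles with black caps: 95 mm tall in all, round body 36 mm across and 50 mm high, then a plain round cap 20 mm across and 45 mm tall (the part to grip). Stands upright; origin at the centre of its underside, z up.
- bottle_m: the third largest of four dark red nail-lacquer bottles with black caps: 80 mm tall in all, round body 32 mm across and 38 mm high, then a plain round cap 20 mm across and 42 mm tall (the part to grip). Stands upright; origin at the centre of its underside, z up.
- bottle_s: the smallest of four dark red nail-lacquer bottles with black caps: 66 mm tall in all, round body 28 mm across and 28 mm high, then a plain round cap 20 mm across and 38 mm tall (the part to grip). Stands upright; origin at the centre of its underside, z up.
- disc_a: black rubber disc, 46 mm across and 3 mm thick, fixed flat on a pale wooden strip (500 x 70 x 6 mm) that lies across the table; one of four alike in a row in the order a, b, c, d along the strip, about 80 mm apart. Origin at the centre of its underside, 6 mm above the table, so its top is 9 mm above the table; its y axis runs along the strip, its x axis across it.
- disc_b: black rubber disc, 46 mm across and 3 mm thick, fixed flat on a pale wooden strip (500 x 70 x 6 mm) that lies across the table; one of four alike in a row in the order a, b, c, d along the strip, about 80 mm apart. Origin at the centre of its underside, 6 mm above the table, so its top is 9 mm above the table; its y axis runs along the strip, its x axis across it.
- disc_c: black rubber disc, 46 mm across and 3 mm thick, fixed flat on a pale wooden strip (500 x 70 x 6 mm) that lies across the table; one of four alike in a row in the order a, b, c, d along the strip, about 80 mm apart. Origin at the centre of its underside, 6 mm above the table, so its top is 9 mm above the table; its y axis runs along the strip, its x axis across it.
- disc_d: black rubber disc, 46 mm across and 3 mm thick, fixed flat on a pale wooden strip (500 x 70 x 6 mm) that lies across the table; one of four alike in a row in the order a, b, c, d along the strip, about 80 mm apart. Origin at the centre of its underside, 6 mm above the table, so its top is 9 mm above the table; its y axis runs along the strip, its x axis across it.
- pot: white lidded cream pot, 62 mm across and 40 mm high, fixed on one end of the strip (either end), about 90 mm beyond the nearest disc; a grey buffer block, 26 mm high, is fixed on the other end. Origin at the centre of its underside, 6 mm above the table.
Things that resemble listed ones, but are neither listed nor needed, are in the scene too. What is shaped like the bottle_l but purple or yellow is not meant.

How it is judged:
By the outcome, as a careful person would: the job done as asked, in the order asked, and still so for the second after the job is handed in, with the robot touching nothing.
It also fails if it takes over 120 s, if anything falls off the work surface, if the arm or the gripper's body presses on something with over 40 N, if the wrist force passes 120 N, or if a joint passes its speed limit or range.

## Working session

There is one attempt and no reset: what is moved stays moved. The work goes in short steps, Python scripts to look and compute and a tool call to move; the robot and the scene stay as the last step left them, time stands still between calls to the robot, and variables do not carry over. Pictures are saved under pics/ and viewed, about 12 in all and at most 16, crops included, and the job is handed in when it is done.

Besides the shell and the picture viewer there is one more tool, called after "Request:" as a command line: name --argument value ..., lists and objects as JSON in quotes. drive_tool: Moves the arm, as the interface text tells. Scaled input: -1 to 1 covers 4 cm each way for a shift and 0.12 rad each way for a turn. Its arguments: {"type":"object","properties":{"increments":{"type":"array","items":{"type":"array","items":{"type":"array","items":{"type":"number"}}}}},"required":["increments"]}

```bash
mkdir -p pics; python3 - <<'E'
from plant import *
import cv2,numpy as np
s=state();print({k:np.round(v,3) for k,v in s.items()})
for n in("top","side"):
    f=grab_frame(n);np.savez(f"pics/{n}1.npz",**f);cv2.imwrite(f"pics/{n}1.png",f["color"][:,:,::-1])
    R=cv2.Rodrigues(np.array(f["rvec"],float))[0];print(n,-R.T@np.ravel(f["tvec"]),R.round(2).tolist(),np.array(f["camera_matrix"]).tolist())
E
```

```text
{'time': np.float64(0.0), 'q': array([ 0.891,  0.381,  1.298, -0.   ,  1.464, -0.215]), 'dq': array([ 0.   , -0.   , -0.001, -0.001, -0.   , -0.001]), 'joint_efforts': array([-1.0000e-03, -4.3793e+01, -2.2456e+01,  7.1000e-02,  3.5000e-02,
       -0.0000e+00]), 'ee_pos': array([0.246, 0.491, 0.255]), 'ee_rot': array([ 0.602,  0.371, -0.372, -0.602]), 'ft_force': array([-0.282,  1.195, -0.232]), 'ft_torque': array([-0.017, -0.023, -0.029]), 'grip_width': np.float64(0.088)}
top [ 0.36249807 -0.01732177  0.99843598] [[0.01, -1.0, -0.03], [-0.99, -0.01, -0.13], [0.13, 0.03, -0.99]] [[416.82777021969235, 0.0, 248.92604566712583], [0.0, 416.82777021969235, 194.0610751028426], [0.0, 0.0, 1.0]]
side [-0.09431984 -0.57413582  0.57827162] [[0.69, -0.72, 0.0], [-0.38, -0.37, -0.84], [0.61, 0.58, -0.54]] [[443.7341302834993, 0.0, 258.78143952074845], [0.0, 443.7341302834993, 186.29916818908782], [0.0, 0.0, 1.0]]
```

View pics/top1.png

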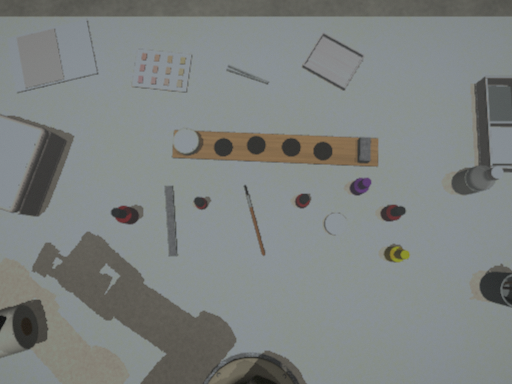

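View pics/side1.png

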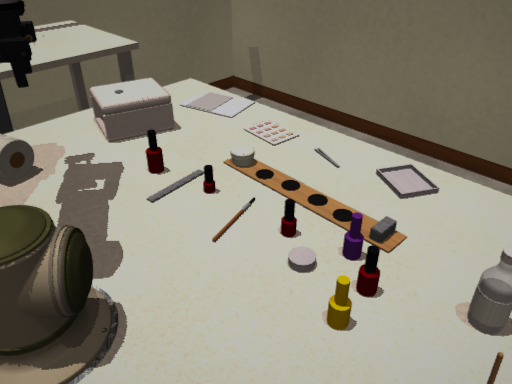

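Top view: the pot is at (186,140) and the block at (365,150). Discs are at (224,147), (257,145), (291,147) and (323,151). Red bottles are at (125,214), (201,203), (302,201) and (393,213). The purple and yellow decoys are at (361,186) and (398,254).

Side view: the red bottles, in the same order, are near (155,155), (209,180), (289,220) and (369,275).

```bash
cat > h.py <<'E'
import cv2,numpy as np
def ray(f,u,v):
    R=cv2.Rodrigues(np.array(f["rvec"],float))[0];t=np.ravel(f["tvec"])
    d=R.T@np.linalg.inv(np.array(f["camera_matrix"]))@np.array([u,v,1.]);return -R.T@t,d
def onz(f,u,v,z):
    c,d=ray(f,u,v);return c+d*(z-c[2])/d[2]
def proj(f,p):
    return cv2.projectPoints(np.array([p],float),np.array(f["rvec"],float),np.array(f["tvec"],float),np.array(f["camera_matrix"]),None)[0].ravel()
def blobs(m,lo=15):
    n,l,s,c=cv2.connectedComponentsWithStats(m.astype(np.uint8),connectivity=8)
    return [(c[i],s[i]) for i in range(1,n) if s[i][4]>=lo]
E
python3 - <<'E'
from h import *
t=dict(np.load("pics/top1.npz"));s=dict(np.load("pics/side1.npz"))
def red(im):
    im=im.astype(int);return (im[...,0]>2.2*im[...,1]+8)&(im[...,0]>2.2*im[...,2]+8)
for n,f in(("top",t),("side",s)):
    print(n)
    for c,st in blobs(red(f["color"])): print(c.round(1),st, onz(f,*c,0.03).round(3))
g=t["color"].max(2)
roi=np.zeros_like(g,bool);roi[125:170,205:345]=1
for c,st in blobs((g<60)&roi,40): print("disc",c.round(1),st,onz(t,*c,0.009).round(4))
b=lambda f,u,v,r,k:cv2.resize(f["color"][v-r:v+r,u-r:u+r,::-1],(200,200),interpolation=cv2.INTER_NEAREST)
A=np.hstack([b(t,u,v,20,0) for u,v in((125,214),(201,203),(302,201),(393,213))])
B=np.hstack([b(s,u,v,30,0) for u,v in((155,152),(209,180),(289,218),(369,270))])
cv2.imwrite("pics/crops.png",np.clip(np.vstack([A,B]).astype(float)*1.8,0,255))
E
```

```text
top
side
[154.9 160. ] [146 147  18  26 344] [0.435 0.296 0.03 ]
[209.2 186.7] [204 181  11  12 107] [0.448 0.102 0.03 ]
[288.4 227.2] [282 217  14  20 229] [ 0.46  -0.127  0.03 ]
[367.3 281.6] [357 265  23  31 493] [ 0.439 -0.325  0.03 ]
disc [256.  144.7] [248 137  17  17 230] [ 0.6095 -0.0055  0.009 ]
disc [223.1 146.9] [215 139  17  17 228] [0.6033 0.0743 0.009 ]
disc [290.9 146.9] [283 139  17  17 232] [ 0.6048 -0.0902  0.009 ]
disc [322.4 150.7] [314 143  18  17 237] [ 0.5959 -0.1661  0.009 ][ WARN:0@0.123] global loadsave.cpp:1063 imwrite_ Unsupported depth image for selected encoder is fallbacked to CV_8U.
```

View pics/crops.png

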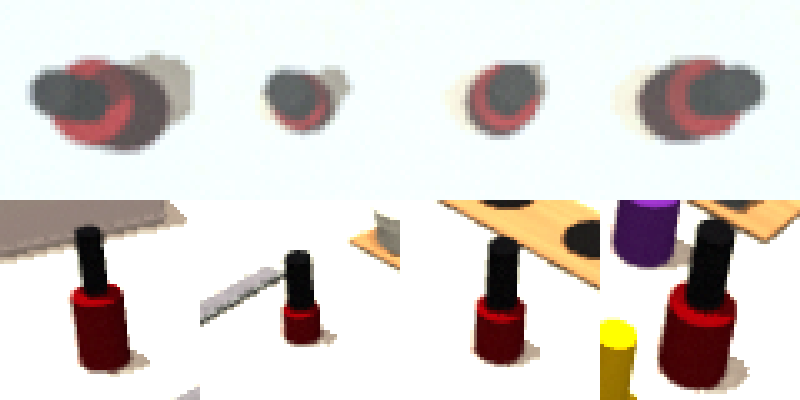

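Crops: all four bottles stand upright with black caps. The left and right ones are large and the two middle ones are small. I'll measure their heights to identify each one.

```bash
python3 - <<'E'
from h import *
t=dict(np.load("pics/top1.npz"));s=dict(np.load("pics/side1.npz"))
im=s["color"].astype(int)
red=(im[...,0]>2.2*im[...,1]+8)&(im[...,0]>2.2*im[...,2]+8)
dark=im.max(2)<50
for k,(u,v) in enumerate(((155,152),(209,180),(289,218),(369,270))):
    m=np.zeros_like(red);m[v-30:v+30,u-22:u+22]=1
    ms=max(blobs((red|dark)&m),key=lambda b:b[1][4])[1]
    rs=max(blobs(red&m),key=lambda b:b[1][4])[1]
    uc=rs[0]+rs[2]/2-.5; vb=ms[1]+ms[3]-.5; vt=ms[1]-.5
    cap=dark&m; cap[rs[1]-2:]=0
    uct=np.nonzero(cap[ms[1]:ms[1]+4])[1].mean()
    p=onz(s,uc,vb,0); c,d=ray(s,0,0); h=p[:2]-c[:2]; h/=np.linalg.norm(h)
    dep=np.linalg.norm(p-c); w=rs[2]*dep/443.7
    ctr=p[:2]+h*w/2
    # height: far rim of cap top at ctr+h*0.01
    c,d=ray(s,uct,vt); k_=((ctr+h*.01-c[:2])@h)/(d[:2]@h); H=c[2]+k_*d[2]
    print("body w",w.round(4),"ctr",ctr.round(4),"H",H.round(4),"topxy",(c+k_*d)[:2].round(4)-h*.01)
    # top view check
    print("   top proj base,top:",proj(t,[*ctr,0]).round(1),proj(t,[*ctr,H]).round(1))
it=t["color"].astype(int)
for u,v in((125,214),(201,203),(302,201),(393,213)):
    m=np.zeros_like(red);m[v-14:v+14,u-18:u+18]=1
    for c,st in blobs((it.max(2)<75)&(it[...,0]<it[...,1]*1.35)&m,20): print("capblob",c.round(1),st[:5])
E
```

```text
body w 0.0471 ctr [0.4371 0.31  ] H 0.1041 topxy [0.4421487  0.30692888]
   top proj base,top: [124.7 214.1] [109.3 210.3]
body w 0.0263 ctr [0.4691 0.13  ] H 0.0632 topxy [0.47075241 0.12859182]
   top proj base,top: [199.2 201.9] [195.2 198.9]
body w 0.0291 ctr [ 0.4781 -0.1144] H 0.0785 topxy [ 0.48290305 -0.12036159]
   top proj base,top: [300.6 199.3] [304.1 195.3]
body w 0.0427 ctr [ 0.4589 -0.3215] H 0.0829 topxy [ 0.44700374 -0.29535428]
   top proj base,top: [387.7 208.4] [399.2 204.9]
capblob [133.1 215.6] [127 207  12  17 111]
capblob [119.  212.8] [112 208  16  10 118]
capblob [200.1 201.8] [194 198  13  10  86]
capblob [303.8 198.5] [299 194  11  10  78]
capblob [384.7 214.1] [381 206  11  15  70]
capblob [397.3 210.9] [390 206  15  10 112]
```

```bash
python3 - <<'E'
from h import *
t=dict(np.load("pics/top1.npz"));s=dict(np.load("pics/side1.npz"))
def P(f):
    return np.array(f["camera_matrix"])@np.c_[cv2.Rodrigues(np.array(f["rvec"],float))[0],np.ravel(f["tvec"])]
a=np.array([[116.2,212.4],[198.1,202],[305,198.1],[399.8,210.3]]).T
b=np.array([[152,131.8],[208.4,166.3],[290,200.5],[373.3,248.7]]).T
X=cv2.triangulatePoints(P(t),P(s),a,b);X=(X[:3]/X[3]).T;print("captop",X.round(4))
for x,(u,v),H in zip(X,a.T,(.11,.066,.08,.095)):
    print("reproj t",proj(t,x).round(1),"top ray at H",onz(t,u,v,H).round(4))
for (u,v),w,r in(((156,173.6),17.4,.02),((367.5,297),22.5,.018)):
    p=onz(s,u,v,0);c,_=ray(s,0,0);h=p[:2]-c[:2];h/=np.linalg.norm(h);print("base",p[:2]+h*r,"w",w*np.linalg.norm(p-c)/443.7)
E
```

```text
captop [[ 0.4334  0.2916  0.1105]
 [ 0.4628  0.1208  0.0703]
 [ 0.4722 -0.1168  0.0838]
 [ 0.4469 -0.3193  0.0954]]
reproj t [116.6 211.9] top ray at H [0.4323 0.2925 0.11  ]
reproj t [198.7 201.3] top ray at H [0.4617 0.1227 0.066 ]
reproj t [305.4 197.7] top ray at H [ 0.4718 -0.1163  0.08  ]
reproj t [400.3 209.8] top ray at H [ 0.4459 -0.3183  0.095 ]
base [0.43474008 0.29963169] w 0.045349916373621006
base [ 0.45221824 -0.32413418] w 0.04164056909301089
```

The bottles stand, left to right in the top view, XL (.433,.292), S (.462,.122), M (.472,-.117) and L (.446,-.319). The pot is at +y, so XL goes to the disc at y=+.074, then L, M and S towards −y. I'll place the smallest first. First I turn the tool so its x axis matches world x.

Request:
drive_tool --increments '[[[0, 0, 0, 0, 1, 0, 60], [0, 0, 0, 0, 1, 0, 60], [0, 0, 0, 0, 1, 0, 60], [0, 0, 0, 0, 1, 0, 60], [0, 0, 0, 0, 1, 0, 60], [0, 0, 0, 0, 1, 0, 60], [0, 0, 0, 0, 1, 0, 60], [0, 0, 0, 0, 1, 0, 60]]]'

```text
time: 0.77
ee_pos: [0.2464, 0.4915, 0.2554]
ee_rot: [0.706, 0.049, -0.05, -0.705]
ft_force: [1.2, 0.0, 0.2]
grip_width: 0.0531
```

Request:
drive_tool --increments '[[[0, 0, 0, 0, 0.6, 0, 60], [0, 0, 0, 0, 0.6, 0, 60], [0, 0, 0, 0, 0, 0, 60]]]'

```text
time: 1.02
ee_pos: [0.2464, 0.4915, 0.2554]
ee_rot: [0.707, -0.0, 0.0, -0.707]
ft_force: [0.2, -0.0, -0.6]
grip_width: 0.0532
```

Request:
drive_tool --increments '[[[0.4, 0, -0.5, 0, 0, 0, 60], [0.6, 0, -0.9, 0, 0, 0, 60], [0.6, 0, -0.9, 0, 0, 0, 60], [0.6, 0, -0.9, 0, 0, 0, 60], [0.6, 0, -0.9, 0, 0, 0, 60], [0.6, 0, -0.9, 0, 0, 0, 60], [0.6, 0, -0.9, 0, 0, 0, 60], [0.6, 0, -0.9, 0, 0, 0, 60]]]'

```text
time: 1.68
ee_pos: [0.4254, 0.2274, 0.2558]
ee_rot: [-0.707, -0.002, 0.002, 0.707]
ft_force: [0.4, 0.3, 0.1]
grip_width: 0.0526
```

Request:
drive_tool --increments '[[[0.4, 0.9, -0.9, 0, 0, 0, 60], [0.4, 0.9, -0.9, 0, 0, 0, 60], [0, 0.9, -0.6, 0, 0, 0, 60], [0, 0, 0, 0, 0, 0, 60]]]'

```text
time: 2.02
ee_pos: [0.4479, 0.1466, 0.1597]
ee_rot: [0.708, -0.003, -0.004, -0.707]
ft_force: [-0.6, 0.6, -0.8]
grip_width: 0.0533
```

```bash
cat > shot.py <<'E'
import sys
from plant import *
from h import *
n=sys.argv[1];u,v=int(sys.argv[2]),int(sys.argv[3])
S=state();print(np.round(S["ee_pos"],4),S["time"])
f=grab_frame("side");np.savez(f"pics/{n}.npz",**f)
g=grab_frame("top");np.savez(f"pics/{n}_t.npz",**g)
def crop(f,u,v,w,h,k):
    u=min(max(u,w),512-w);v=min(max(v,h),384-h);print("origin",u-w,v-h,"scale",k)
    return cv2.resize(f["color"][v-h:v+h,u-w:u+w,::-1],None,fx=k,fy=k,interpolation=cv2.INTER_CUBIC)
a=crop(f,u,v,66,70,3)
p=proj(g,S["ee_pos"]).astype(int)
b=crop(g,p[0],p[1],66,70,3)
cv2.imwrite(f"pics/{n}.png",cv2.convertScaleAbs(np.hstack([a,b]),alpha=1.4))
print("tcp px side",proj(f,S["ee_pos"]).round(1),"top",proj(g,S["ee_pos"]).round(1))
E
python3 shot.py s1 209 150
```

```text
[0.4479 0.1466 0.1597] 2.0167
origin 143 80 scale 3
origin 113 133 scale 3
tcp px side [192.4 129.4] top [179.4 203.7]
```

View pics/s1.png

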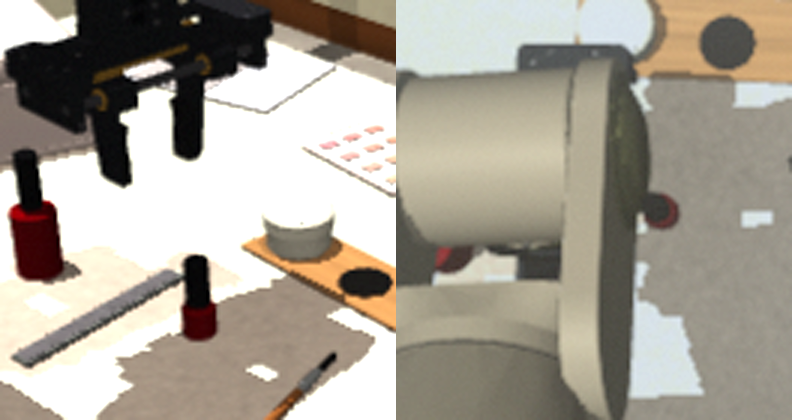

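The image shows the gripper above S. The jaws open along world x, and the S cap in the side view is at about (208,170). I'll shift over S and descend to just above the cap.

Request:
drive_tool --increments '[[[0.2, 0, -0.35, 0, 0, 0, 60], [0.15, 0.3, -0.27, 0, 0, 0, 60], [0, 0.6, 0, 0, 0, 0, 60], [0, 0.6, 0, 0, 0, 0, 60], [0, 0.2, 0, 0, 0, 0, 60], [0, 0, 0, 0, 0, 0, 60]]]'

```text
time: 2.62
ee_pos: [0.4639, 0.1262, 0.0966]
ee_rot: [-0.707, -0.001, 0.002, 0.707]
ft_force: [0.5, -0.8, -0.3]
grip_width: 0.0531
```

```bash
python3 shot.py s2 209 160
```

```text
[0.4639 0.1262 0.0966] 2.6167
origin 143 90 scale 3
origin 128 129 scale 3
tcp px side [205.8 155.3] top [194.5 199.5]
```

View pics/s2.png

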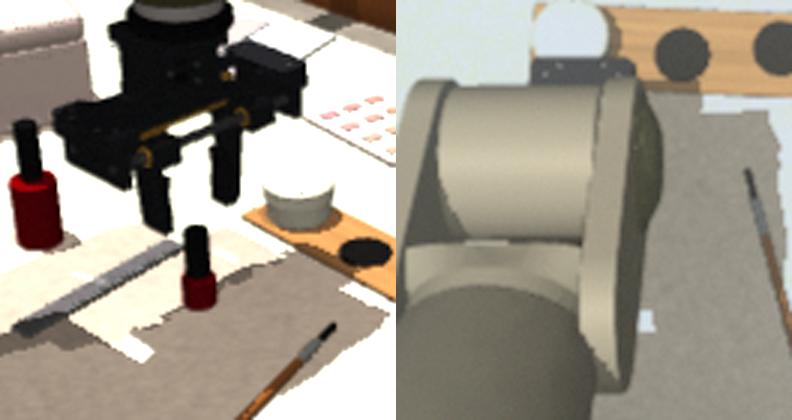

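Side view: the fingertip midpoint is about (207,163) and the S cap top about (208,167), so they line up to within a few mm. I'll descend and grip.

Request:
drive_tool --increments '[[[-0.04, 0, -0.1, 0, 0, 0, 60], [0, 0.4, 0, 0, 0, 0, 60], [0, 0.4, 0, 0, 0, 0, 60], [0, 0.36, 0, 0, 0, 0, 60], [0, 0, 0, 0, 0, 0, 60], [0, 0, 0, 0, 0, 0, 10], [0, 0, 0, 0, 0, 0, 10], [0, 0, 0, 0, 0, 0, 10]]]'

```text
time: 3.38
ee_pos: [0.463, 0.1213, 0.0516]
ee_rot: [-0.707, -0.002, -0.0, 0.707]
ft_force: [-0.0, 0.4, 0.0]
grip_width: 0.0349
```

Request:
drive_tool --increments '[[[0, 0, 0, 0, 0, 0, 10], [0, 0, 0, 0, 0, 0, 10], [0, 0, 0, 0, 0, 0, 10], [0, 0, 0, 0, 0, 0, 10]]]'

```text
time: 3.72
ee_pos: [0.4627, 0.1213, 0.0508]
ee_rot: [-0.707, -0.001, 0.0, 0.707]
ft_force: [0.6, 0.4, 3.5]
grip_width: 0.0187
```

Request:
drive_tool --increments '[[[0, -0.4, 0, 0, 0, 0, 10], [0, -0.8, 0, 0, 0, 0, 10], [0, -0.8, 0, 0, 0, 0, 10], [0, -0.5, -0.3, 0, 0, 0, 10], [0.3, 0, -0.6, 0, 0, 0, 10], [0.4, 0, -0.6, 0, 0, 0, 10], [0.4, 0, -0.7, 0, 0, 0, 10], [0.4, 0, -0.7, 0, 0, 0, 10]]]'

```text
time: 4.38
ee_pos: [0.523, 0.0043, 0.1507]
ee_rot: [-0.707, -0.001, 0.001, 0.707]
ft_force: [0.7, 0.6, -0.2]
grip_width: 0.019
```

Request:
drive_tool --increments '[[[0.4, 0, -0.7, 0, 0, 0, 10], [0.4, 0, -0.7, 0, 0, 0, 10], [0.4, 0, -0.7, 0, 0, 0, 10], [0.3, 0, -0.7, 0, 0, 0, 10], [0.2, 0, -0.7, 0, 0, 0, 10], [0, 0, -0.4, 0, 0, 0, 10], [0, 0, 0, 0, 0, 0, 10], [0, 0, 0, 0, 0, 0, 10]]]'

```text
time: 5.05
ee_pos: [0.5903, -0.1503, 0.1501]
ee_rot: [-0.707, 0.0, 0.001, 0.707]
ft_force: [0.5, -0.2, -0.1]
grip_width: 0.0194
```

Request:
drive_tool --increments '[[[0.14, 0.2, -0.4, 0, 0, 0, 10], [0, 0.6, 0, 0, 0, 0, 10], [0, 0.6, 0, 0, 0, 0, 10], [0, 0.4, 0, 0, 0, 0, 10], [0, 0.2, 0, 0, 0, 0, 10], [0, 0, 0, 0, 0, 0, 10], [0, 0, 0, 0, 0, 0, 10]]]'

```text
time: 5.63
ee_pos: [0.5969, -0.1661, 0.0709]
ee_rot: [0.707, 0.001, -0.001, -0.707]
ft_force: [0.6, 0.0, -0.1]
grip_width: 0.019
```

```bash
python3 shot.py s3 340 190; python3 - <<'E'
from h import *
s=dict(np.load("pics/s3.npz"));im=s["color"].astype(int)
red=(im[...,0]>2.2*im[...,1]+8)&(im[...,0]>2.2*im[...,2]+8)
for c,st in blobs(red): print(c.round(1),st)
# disc centres seen in the first side image, for common calibration check
a=dict(np.load("pics/side1.npz"));g=a["color"].max(2);roi=np.zeros_like(g,bool);roi[165:225,252:358]=1
for c,st in blobs((g<60)&roi,40): print("disc",c.round(1),st,onz(a,*c,0.009).round(4))
E
```

```text
[ 0.5969 -0.1661  0.0709] 5.6333
origin 274 120 scale 3
origin 260 74 scale 3
tcp px side [345.7 190.9] top [326.5 144. ]
[154.9 160. ] [146 147  18  26 344]
[343.2 206.2] [337 200  13  13 137]
[288.4 227.1] [282 217  14  20 233]
[367.3 281.6] [357 265  23  31 493]
disc [264.3 173.8] [256 169  18  10 130] [0.6046 0.075  0.009 ]
disc [290.3 184.6] [282 180  18  10 145] [ 0.6111 -0.0048  0.009 ]
disc [317.2 199.2] [308 194  19  11 169] [ 0.6064 -0.0897  0.009 ]
disc [289.5 211.1] [284 199  12  26 218] [ 0.5268 -0.0745  0.009 ]
disc [344.6 215.8] [333 209  25  16 236] [ 0.5966 -0.1715  0.009 ]
```

View pics/s3.png

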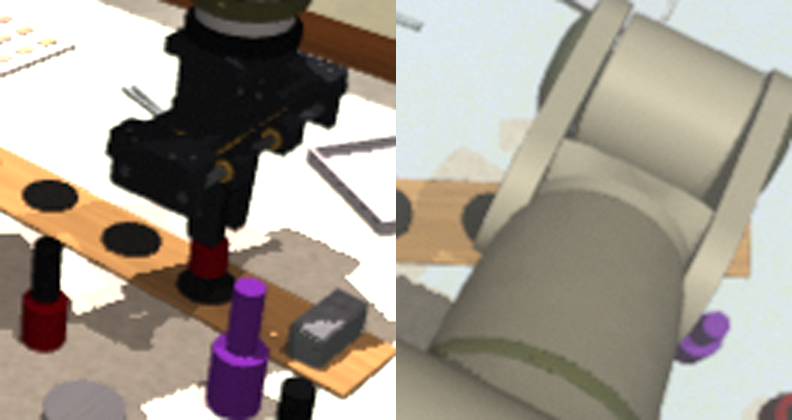

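Side view: S hangs upright over disc d, its body about centred above the disc at pixel (343,215). I'll check its lateral offset in the grip.

```bash
python3 - <<'E'
from h import *
s=dict(np.load("pics/s3.npz"))
for z in (.0201,.034,.0481): print(proj(s,[.5969,-.1661,z]).round(1))
print("disc d",proj(s,[.5967,-.166,.009]).round(1), "1cm -y",proj(s,[.5969,-.1761,.034]).round(1))
im=s["color"];print("S body cols",[np.nonzero(im[v,325:360].astype(int)@[1,-1,-1]>8)[0][[0,-1]]+325 for v in(203,206,209,211)])
m=im.max(2)<60;print("disc px",[(v,(np.nonzero(m[v,325:362])[0][[0,-1]]+325).tolist()) for v in range(212,224)])
E
```

```text
[343.1 210.6]
[343.8 205.3]
[344.5 199.9]
disc d [342.5 214.8] 1cm -y [347.7 207.2]
S body cols [array([338, 349]), array([337, 349]), array([337, 349]), array([338, 348])]
disc px [(212, [325, 352]), (213, [328, 352]), (214, [329, 351]), (215, [331, 351]), (216, [333, 351]), (217, [333, 352]), (218, [331, 353]), (219, [335, 361]), (220, [335, 361]), (221, [339, 361]), (222, [351, 361]), (223, [351, 361])]
```

Request:
drive_tool --increments '[[[0, 0.1, -0.03, 0, 0, 0, 10], [0, 0.1, 0, 0, 0, 0, 10], [0, 0.07, 0, 0, 0, 0, 10], [0, 0, 0, 0, 0, 0, 10], [0, 0, 0, 0, 0, 0, 10]]]'

```text
time: 6.15
ee_pos: [0.5968, -0.1678, 0.0598]
ee_rot: [0.707, 0.001, -0.0, -0.707]
ft_force: [0.4, 0.5, 1.0]
grip_width: 0.0193
```

Request:
drive_tool --increments '[[[0, 0.025, 0, 0, 0, 0, 10], [0, 0, 0, 0, 0, 0, 10], [0, 0, 0, 0, 0, 0, 10]]]'

```text
time: 6.4
ee_pos: [0.597, -0.1679, 0.0596]
ee_rot: [0.707, 0.001, -0.0, -0.707]
ft_force: [-0.7, 1.0, 8.3]
grip_width: 0.019
```

Request:
drive_tool --increments '[[[0, -0.01, 0, 0, 0, 0, 45], [0, 0, 0, 0, 0, 0, 45], [0, 0, 0, 0, 0, 0, 45], [0, 0, 0, 0, 0, 0, 45], [0, -0.2, 0, 0, 0, 0, 45], [0, -0.6, 0, 0, 0, 0, 45], [0, -0.8, 0, 0, 0, 0, 50], [0, -0.9, 0, 0, 0, 0, 60]]]'

```text
time: 7.07
ee_pos: [0.596, -0.1674, 0.1596]
ee_rot: [-0.707, 0.0, 0.002, 0.708]
ft_force: [0.1, 0.5, 0.0]
grip_width: 0.0489
```

Request:
drive_tool --increments '[[[-0.4, 0, 0.2, 0, 0, 0, 60], [-0.6, 0, 0.2, 0, 0, 0, 60], [-0.6, 0, 0.3, 0, 0, 0, 60], [-0.6, 0, 0.3, 0, 0, 0, 60], [-0.6, 0, 0.2, 0, 0, 0, 60], [-0.3, 0, 0.1, 0, 0, 0, 60], [0, 0, 0, 0, 0, 0, 60]]]'

```text
time: 7.65
ee_pos: [0.4706, -0.1149, 0.1598]
ee_rot: [-0.707, -0.001, 0.001, 0.707]
ft_force: [0.9, -0.6, 0.0]
grip_width: 0.0528
```

```bash
python3 shot.py m1 310 200; python3 - <<'E'
from h import *
s=dict(np.load("pics/m1.npz"));im=s["color"].astype(int)
red=(im[...,0]>2.2*im[...,1]+8)&(im[...,0]>2.2*im[...,2]+8)
for c,st in blobs(red): print(c.round(1),st)
print(proj(s,[.597,-.1679,.023]),proj(s,[.597,-.1665,.023]))
E
```

```text
[ 0.4706 -0.1149  0.1598] 7.65
origin 244 130 scale 3
origin 242 124 scale 3
tcp px side [289.8 167.2] top [308.6 194.1]
[154.9 160. ] [146 147  18  26 344]
[343.1 210.3] [337 202  13  16 151]
[288.4 227.2] [281 217  15  20 230]
[367.3 281.5] [357 265  23  31 494]
[343.96429033 209.82666959] [343.42380043 209.56358527]
```

View pics/m1.png

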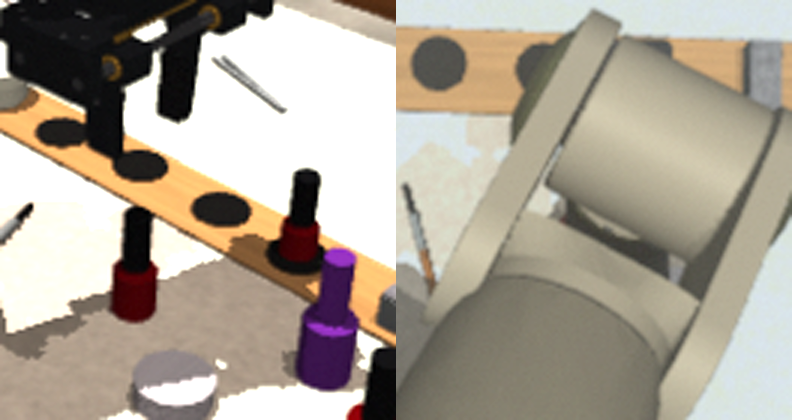

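S now stands upright on disc d, with its body at (343,210) and dark rim visible around it. Next is M, whose cap is near (289,200).

Request:
drive_tool --increments '[[[0.02, 0.3, -0.04, 0, 0, 0, 60], [0, 0.6, 0, 0, 0, 0, 60], [0, 0.6, 0, 0, 0, 0, 60], [0, 0.6, 0, 0, 0, 0, 60], [0, 0.4, 0, 0, 0, 0, 60], [0, 0, 0, 0, 0, 0, 60], [0, 0, 0, 0, 0, 0, 10], [0, 0, 0, 0, 0, 0, 10]]]'

```text
time: 8.42
ee_pos: [0.4743, -0.118, 0.0599]
ee_rot: [0.707, 0.001, -0.0, -0.707]
ft_force: [0.3, -0.2, -0.3]
grip_width: 0.0421
```

Request:
drive_tool --increments '[[[0, 0, 0, 0, 0, 0, 10], [0, 0, 0, 0, 0, 0, 10], [0, 0, 0, 0, 0, 0, 10], [0, 0, 0, 0, 0, 0, 10], [0, 0, 0, 0, 0, 0, 10]]]'

```text
time: 8.83
ee_pos: [0.4736, -0.1177, 0.0596]
ee_rot: [0.707, 0.001, -0.0, -0.707]
ft_force: [-0.8, -0.7, 4.8]
grip_width: 0.0188
```

Request:
drive_tool --increments '[[[0, -0.4, 0, 0, 0, 0, 10], [0, -0.8, 0, 0, 0, 0, 10], [0, -0.8, 0, 0, 0, 0, 10], [0.3, -0.3, 0.1, 0, 0, 0, 10], [0.6, 0, 0.1, 0, 0, 0, 10], [0.6, 0, 0.1, 0, 0, 0, 10], [0.6, 0, 0.1, 0, 0, 0, 10], [0.6, 0, 0.1, 0, 0, 0, 10]]]'

```text
time: 9.5
ee_pos: [0.5822, -0.0969, 0.1511]
ee_rot: [-0.707, -0.001, 0.001, 0.707]
ft_force: [-0.1, -0.6, 0.7]
grip_width: 0.0195
```

Request:
drive_tool --increments '[[[0.4, 0.1, 0.1, 0, 0, 0, 10], [0.2, 0.4, 0.1, 0, 0, 0, 10], [0, 0.5, 0, 0, 0, 0, 10], [0, 0.5, 0, 0, 0, 0, 10], [0, 0.2, 0, 0, 0, 0, 10], [0, 0, 0, 0, 0, 0, 10]]]'

```text
time: 10.0
ee_pos: [0.6043, -0.089, 0.0812]
ee_rot: [-0.707, 0.001, 0.002, 0.708]
ft_force: [-0.4, 0.1, 0.3]
grip_width: 0.0189
```

```bash
cat > chk.py <<'E'
import sys
from plant import *
from h import *
zoff=float(sys.argv[1]);hb=float(sys.argv[2])
S=state();p=S["ee_pos"];s=grab_frame("side");im=s["color"].astype(int)
red=(im[...,0]>2.2*im[...,1]+8)&(im[...,0]>2.2*im[...,2]+8)
print(np.round(p,4));c=proj(s,[p[0],p[1],p[2]-zoff+hb/2]);print("expected body centre",c.round(1))
for b,st in blobs(red):
    if abs(b[0]-c[0])<15: print(b.round(1),st,"u mid",st[0]+st[2]/2-.5)
E
python3 chk.py .0596 .038
```

```text
[ 0.6043 -0.089   0.0812]
expected body centre [317.4 187.9]
[317.1 189.1] [311 180  13  18 198] u mid 317.0
```

Request:
drive_tool --increments '[[[0.03, 0.1, -0.03, 0, 0, 0, 10], [0, 0.1, 0, 0, 0, 0, 10], [0, 0.1, 0, 0, 0, 0, 10], [0, 0.03, 0, 0, 0, 0, 10], [0, 0, 0, 0, 0, 0, 10], [0, 0, 0, 0, 0, 0, 10]]]'

```text
time: 10.55
ee_pos: [0.6065, -0.0905, 0.07]
ee_rot: [0.707, 0.001, -0.001, -0.707]
ft_force: [0.5, 0.4, 0.5]
grip_width: 0.0193
```

Request:
drive_tool --increments '[[[-0.02, 0.04, 0, 0, 0, 0, 10], [0, 0, 0, 0, 0, 0, 10], [0, 0.02, 0, 0, 0, 0, 10], [0, 0, 0, 0, 0, 0, 10], [0, 0, 0, 0, 0, 0, 10]]]'

```text
time: 10.97
ee_pos: [0.606, -0.0906, 0.0686]
ee_rot: [0.707, 0.001, -0.0, -0.707]
ft_force: [-2.6, 0.7, 7.5]
grip_width: 0.0188
```

Request:
drive_tool --increments '[[[0, -0.01, 0, 0, 0, 0, 45], [0, 0, 0, 0, 0, 0, 45], [0, 0, 0, 0, 0, 0, 45], [0, 0, 0, 0, 0, 0, 45], [0, -0.2, 0, 0, 0, 0, 45], [0, -0.6, 0, 0, 0, 0, 45], [0, -0.8, 0, 0, 0, 0, 50], [0, -0.9, 0, 0, 0, 0, 55]]]'

```text
time: 11.63
ee_pos: [0.605, -0.0903, 0.1685]
ee_rot: [-0.707, 0.0, 0.002, 0.707]
ft_force: [0.1, 0.2, -0.5]
grip_width: 0.0479
```

Request:
drive_tool --increments '[[[-0.3, 0, -0.4, 0, 0, 0, 55], [-0.4, 0, -0.6, 0, 0, 0, 55], [-0.5, 0, -0.7, 0, 0, 0, 55], [-0.5, 0, -0.7, 0, 0, 0, 55], [-0.5, 0, -0.7, 0, 0, 0, 55], [-0.5, 0, -0.7, 0, 0, 0, 55], [-0.5, 0, -0.7, 0, 0, 0, 55], [-0.5, 0, -0.7, 0, 0, 0, 55]]]'

```text
time: 12.3
ee_pos: [0.4569, -0.2999, 0.1685]
ee_rot: [0.707, 0.001, -0.001, -0.707]
ft_force: [-0.2, -0.5, -0.5]
grip_width: 0.0489
```

Request:
drive_tool --increments '[[[-0.3, 0, -0.5, 0, 0, 0, 55], [0, 0, 0, 0, 0, 0, 55], [0, 0, 0, 0, 0, 0, 55]]]'

```text
time: 12.55
ee_pos: [0.4457, -0.3194, 0.1682]
ee_rot: [0.707, 0.0, 0.0, -0.707]
ft_force: [0.5, 0.7, 0.6]
grip_width: 0.0485
```

```bash
python3 shot.py l1 350 210; python3 chk.py 0 .038
```

```text
[ 0.4457 -0.3194  0.1682] 12.55
origin 284 140 scale 3
origin 346 137 scale 3
tcp px side [378.7 213.7] top [412.7 207.2]
[ 0.4465 -0.318   0.1681]
expected body centre [380.  203.2]
[367.4 281.7] [357 265  23  32 505] u mid 368.0
```

View pics/l1.png

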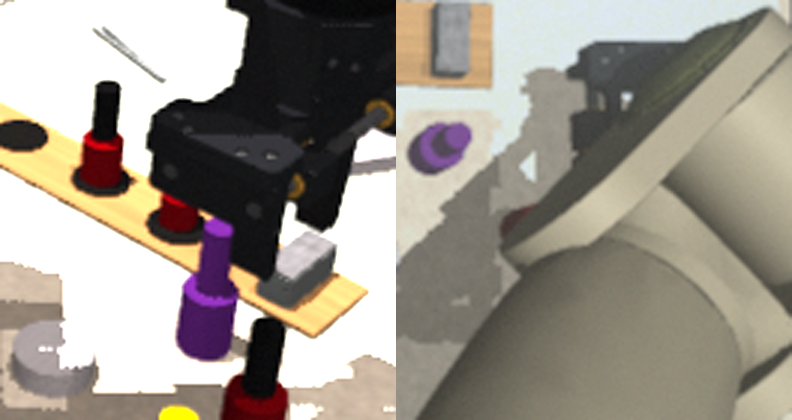

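S and M stand upright on their discs, at (343,210) and (317,193) in the side view. The L cap is at about (373,248), under the gripper. I'll descend on L.

Request:
drive_tool --increments '[[[0, 0.3, 0, 0, 0, 0, 55], [0, 0.6, 0, 0, 0, 0, 55], [0, 0.6, 0, 0, 0, 0, 55], [0, 0.5, 0, 0, 0, 0, 55], [0, 0.4, 0, 0, 0, 0, 55], [0, 0, 0, 0, 0, 0, 55], [0, 0, 0, 0, 0, 0, 10], [0, 0, 0, 0, 0, 0, 10]]]'

```text
time: 13.37
ee_pos: [0.4468, -0.3186, 0.0729]
ee_rot: [0.707, 0.001, -0.001, -0.707]
ft_force: [-0.4, 0.8, 0.3]
grip_width: 0.0373
```

Request:
drive_tool --increments '[[[0, 0, 0, 0, 0, 0, 10], [0, 0, 0, 0, 0, 0, 10], [0, 0, 0, 0, 0, 0, 10], [0, 0, 0, 0, 0, 0, 10], [0, 0, 0, 0, 0, 0, 10]]]'

```text
time: 13.78
ee_pos: [0.4463, -0.319, 0.0727]
ee_rot: [0.707, 0.001, -0.0, -0.707]
ft_force: [-0.6, 1.1, 6.5]
grip_width: 0.0192
```

Request:
drive_tool --increments '[[[0, -0.4, 0, 0, 0, 0, 10], [0, -0.8, 0, 0, 0, 0, 10], [0, -0.8, 0, 0, 0, 0, 10], [0, -0.7, 0, 0, 0, 0, 10], [0, -0.2, 0.2, 0, 0, 0, 10], [0.2, 0, 0.5, 0, 0, 0, 10], [0.3, 0, 0.7, 0, 0, 0, 10], [0.4, 0, 0.7, 0, 0, 0, 10]]]'

```text
time: 14.45
ee_pos: [0.4813, -0.2334, 0.187]
ee_rot: [-0.707, 0.0, 0.001, 0.707]
ft_force: [1.1, -0.2, -0.8]
grip_width: 0.0188
```

Request:
drive_tool --increments '[[[0.4, 0, 0.7, 0, 0, 0, 10], [0.4, 0, 0.7, 0, 0, 0, 10], [0.4, 0, 0.7, 0, 0, 0, 10], [0.4, 0, 0.7, 0, 0, 0, 10], [0.4, 0, 0.7, 0, 0, 0, 10], [0.4, 0, 0.7, 0, 0, 0, 10], [0.4, 0, 0.7, 0, 0, 0, 10], [0.3, 0, 0.5, 0, 0, 0, 10]]]'

```text
time: 15.12
ee_pos: [0.6057, -0.0155, 0.1865]
ee_rot: [-0.707, -0.001, 0.002, 0.707]
ft_force: [0.1, 0.4, -0.9]
grip_width: 0.0191
```

Request:
drive_tool --increments '[[[0.1, 0, 0.3, 0, 0, 0, 10], [0, 0, 0, 0, 0, 0, 10], [0, 0, 0, 0, 0, 0, 10]]]'

```text
time: 15.37
ee_pos: [0.6088, -0.0065, 0.1871]
ee_rot: [0.707, 0.0, -0.002, -0.707]
ft_force: [-0.9, -0.5, -0.5]
grip_width: 0.0191
```

Request:
drive_tool --increments '[[[0.03, 0.3, 0.03, 0, 0, 0, 10], [0, 0.6, 0, 0, 0, 0, 10], [0, 0.6, 0, 0, 0, 0, 10], [0, 0.5, 0, 0, 0, 0, 10], [0, 0.3, 0, 0, 0, 0, 10], [0, 0, 0, 0, 0, 0, 10], [0, 0, 0, 0, 0, 0, 10]]]'

```text
time: 15.95
ee_pos: [0.6102, -0.0065, 0.0959]
ee_rot: [0.707, -0.0, -0.0, -0.707]
ft_force: [-0.1, 0.1, -0.7]
grip_width: 0.019
```

```bash
python3 chk.py .0727 .05
```

```text
[ 0.6102 -0.0065  0.0959]
expected body centre [291.3 171. ]
[292.2 172.5] [285 161  15  23 279] u mid 292.0
```

Request:
drive_tool --increments '[[[0, 0.1, 0.06, 0, 0, 0, 10], [0, 0.1, 0, 0, 0, 0, 10], [0, 0.1, 0, 0, 0, 0, 10], [0, 0.05, 0, 0, 0, 0, 10], [0, 0, 0, 0, 0, 0, 10], [0, 0, 0, 0, 0, 0, 10]]]'

```text
time: 16.5
ee_pos: [0.6107, -0.0028, 0.0818]
ee_rot: [-0.707, -0.001, 0.001, 0.707]
ft_force: [0.7, -0.7, 0.1]
grip_width: 0.0192
```

Request:
drive_tool --increments '[[[0, 0.03, -0.01, 0, 0, 0, 10], [0, 0, 0, 0, 0, 0, 10], [0, 0, 0, 0, 0, 0, 10]]]'

```text
time: 16.75
ee_pos: [0.6109, -0.0031, 0.0817]
ee_rot: [-0.707, -0.001, 0.0, 0.707]
ft_force: [-1.8, 1.6, 8.3]
grip_width: 0.0191
```

Request:
drive_tool --increments '[[[0, -0.01, 0, 0, 0, 0, 45], [0, 0, 0, 0, 0, 0, 45], [0, 0, 0, 0, 0, 0, 45], [0, 0, 0, 0, 0, 0, 45], [0, -0.2, 0, 0, 0, 0, 45], [0, -0.6, 0, 0, 0, 0, 45], [0, -0.9, 0, 0, 0, 0, 55], [0, -0.9, 0, 0, 0, 0, 60]]]'

```text
time: 17.42
ee_pos: [0.6102, -0.0032, 0.1863]
ee_rot: [-0.707, -0.0, 0.001, 0.707]
ft_force: [-0.3, -0.1, 0.7]
grip_width: 0.0509
```

Request:
drive_tool --increments '[[[-0.3, 0, 0.5, 0, 0, 0, 60], [-0.4, 0, 0.7, 0, 0, 0, 60], [-0.4, 0, 0.7, 0, 0, 0, 60], [-0.4, 0, 0.7, 0, 0, 0, 60], [-0.4, 0, 0.7, 0, 0, 0, 60], [-0.4, 0, 0.7, 0, 0, 0, 60], [-0.4, 0, 0.7, 0, 0, 0, 60], [-0.5, 0, 0.7, 0, 0, 0, 60]]]'

```text
time: 18.08
ee_pos: [0.4817, 0.2136, 0.1856]
ee_rot: [-0.707, -0.001, 0.0, 0.707]
ft_force: [0.3, 0.5, 0.1]
grip_width: 0.0532
```

Request:
drive_tool --increments '[[[-0.5, 0, 0.7, 0, 0, 0, 60], [-0.5, 0, 0.7, 0, 0, 0, 60], [-0.3, 0, 0.4, 0, 0, 0, 60], [0, 0, 0, 0, 0, 0, 60], [0, 0, 0, 0, 0, 0, 60]]]'

```text
time: 18.5
ee_pos: [0.4299, 0.2848, 0.1856]
ee_rot: [-0.707, -0.002, 0.001, 0.707]
ft_force: [0.2, -0.5, 0.4]
grip_width: 0.0527
```

```bash
python3 shot.py x1 200 150
```

```text
[0.4299 0.2848 0.1856] 18.5
origin 134 80 scale 3
origin 40 140 scale 3
tcp px side [147.8 103.8] top [106.9 210.5]
```

View pics/x1.png

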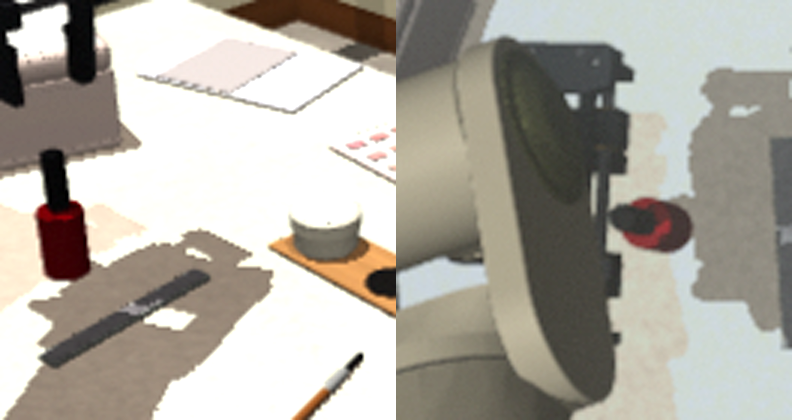

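XL stands upright, with its cap top at (152,131) in the side view, and the path down is clear.

Request:
drive_tool --increments '[[[0.08, 0.3, 0.2, 0, 0, 0, 60], [0, 0.6, 0, 0, 0, 0, 60], [0, 0.6, 0, 0, 0, 0, 60], [0, 0.6, 0, 0, 0, 0, 60], [0, 0.4, 0, 0, 0, 0, 60], [0, 0, 0, 0, 0, 0, 60], [0, 0, 0, 0, 0, 0, 10], [0, 0, 0, 0, 0, 0, 10]]]'

```text
time: 19.27
ee_pos: [0.4341, 0.2924, 0.0856]
ee_rot: [-0.707, -0.001, 0.0, 0.707]
ft_force: [0.5, 0.9, 0.3]
grip_width: 0.0417
```

Request:
drive_tool --increments '[[[0, 0, 0, 0, 0, 0, 10], [0, 0, 0, 0, 0, 0, 10], [0, 0, 0, 0, 0, 0, 10], [0, 0, 0, 0, 0, 0, 10], [0, 0, 0, 0, 0, 0, 10]]]'

```text
time: 19.68
ee_pos: [0.4334, 0.2925, 0.0857]
ee_rot: [-0.707, -0.001, 0.0, 0.707]
ft_force: [-1.5, -0.2, 5.6]
grip_width: 0.0196
```

Request:
drive_tool --increments '[[[0, -0.3, 0, 0, 0, 0, 10], [0, -0.7, 0, 0, 0, 0, 10], [0, -0.8, 0, 0, 0, 0, 10], [0, -0.4, 0, 0, 0, 0, 10], [0.3, 0, -0.3, 0, 0, 0, 10], [0.5, 0, -0.6, 0, 0, 0, 10], [0.5, 0, -0.7, 0, 0, 0, 10], [0.5, 0, -0.7, 0, 0, 0, 10]]]'

```text
time: 20.35
ee_pos: [0.5059, 0.1996, 0.173]
ee_rot: [0.707, 0.001, -0.001, -0.707]
ft_force: [0.9, 0.8, -2.2]
grip_width: 0.0188
```

Request:
drive_tool --increments '[[[0.5, 0, -0.7, 0, 0, 0, 10], [0.5, 0, -0.7, 0, 0, 0, 10], [0.5, 0, -0.6, 0, 0, 0, 10], [0.5, 0, -0.6, 0, 0, 0, 10], [0.3, 0, -0.4, 0, 0, 0, 10], [0, 0, 0, 0, 0, 0, 10], [0, 0, 0, 0, 0, 0, 10]]]'

```text
time: 20.93
ee_pos: [0.5977, 0.0801, 0.1724]
ee_rot: [-0.707, 0.0, 0.001, 0.707]
ft_force: [-0.8, 0.7, -1.3]
grip_width: 0.0193
```

Final TCP z is about .0947. I'll centre over the disc and lower to about .108.

Request:
drive_tool --increments '[[[0.15, 0, -0.13, 0, 0, 0, 10], [0, 0.3, 0, 0, 0, 0, 10], [0, 0.5, 0, 0, 0, 0, 10], [0, 0.5, 0, 0, 0, 0, 10], [0, 0.3, 0, 0, 0, 0, 10], [0, 0, 0, 0, 0, 0, 10], [0, 0, 0, 0, 0, 0, 10]]]'

```text
time: 21.52
ee_pos: [0.6035, 0.0763, 0.1091]
ee_rot: [-0.707, -0.001, 0.001, 0.707]
ft_force: [0.7, -0.1, -1.4]
grip_width: 0.0192
```

```bash
python3 chk.py .0857 .062
```

```text
[0.6035 0.0763 0.1091]
expected body centre [263.8 157.8]
[263.3 158.4] [256 145  15  27 360] u mid 263.0
```

Request:
drive_tool --increments '[[[0.01, 0.1, -0.06, 0, 0, 0, 10], [0, 0.1, 0, 0, 0, 0, 10], [0, 0.1, 0, 0, 0, 0, 10], [0, 0.06, 0, 0, 0, 0, 10], [0, 0, 0, 0, 0, 0, 10], [0, 0, 0, 0, 0, 0, 10]]]'

```text
time: 22.07
ee_pos: [0.6042, 0.0731, 0.0947]
ee_rot: [0.707, 0.001, -0.001, -0.707]
ft_force: [0.7, -0.1, -0.5]
grip_width: 0.0189
```

Request:
drive_tool --increments '[[[0, 0.03, 0, 0, 0, 0, 10], [0, 0, 0, 0, 0, 0, 10], [0, 0, 0, 0, 0, 0, 10]]]'

```text
time: 22.32
ee_pos: [0.6044, 0.0731, 0.0947]
ee_rot: [0.707, 0.001, -0.0, -0.707]
ft_force: [-3.2, -0.7, 8.7]
grip_width: 0.0194
```

Contact. I'll release, lift, and back off to clear both cameras.

Request:
drive_tool --increments '[[[0, -0.01, 0, 0, 0, 0, 45], [0, 0, 0, 0, 0, 0, 45], [0, 0, 0, 0, 0, 0, 45], [0, 0, 0, 0, 0, 0, 45], [0, -0.2, 0, 0, 0, 0, 45], [0, -0.6, 0, 0, 0, 0, 45], [0, -0.9, 0, 0, 0, 0, 55], [0, -0.9, 0, 0, 0, 0, 60]]]'

```text
time: 22.98
ee_pos: [0.6037, 0.0731, 0.1991]
ee_rot: [-0.707, -0.0, 0.001, 0.707]
ft_force: [0.1, -0.1, 0.0]
grip_width: 0.0508
```

Request:
drive_tool --increments '[[[-0.3, 0, 0.5, 0, 0, 0, 60], [-0.5, 0, 0.7, 0, 0, 0, 60], [-0.5, 0, 0.7, 0, 0, 0, 60], [-0.5, 0, 0.7, 0, 0, 0, 60], [-0.5, 0, 0.7, 0, 0, 0, 60], [-0.5, 0, 0.7, 0, 0, 0, 60], [-0.5, 0, 0.7, 0, 0, 0, 60], [-0.5, 0, 0.7, 0, 0, 0, 60]]]'

```text
time: 23.65
ee_pos: [0.4506, 0.29, 0.1985]
ee_rot: [-0.707, -0.001, 0.0, 0.707]
ft_force: [0.1, 0.8, -0.9]
grip_width: 0.0529
```

Request:
drive_tool --increments '[[[-0.5, -0.3, 0.7, 0, 0, 0, 60], [-0.5, -0.3, 0.7, 0, 0, 0, 60], [-0.3, 0, 0.4, 0, 0, 0, 60], [0, 0, 0, 0, 0, 0, 60]]]'

```text
time: 23.98
ee_pos: [0.3974, 0.3633, 0.2231]
ee_rot: [-0.707, -0.003, 0.002, 0.708]
ft_force: [-0.8, 0.7, 0.2]
grip_width: 0.053
```

```bash
python3 - <<'E'
from plant import *
from h import *
out=[]
for n,(u,v) in(("top",(272,145)),("side",(305,190))):
    f=grab_frame(n);np.savez(f"pics/{n}9.npz",**f)
    w,h=(90,30) if n=="top" else (75,40)
    out.append(cv2.resize(f["color"][v-h:v+h,u-w:u+w,::-1],(780,int(780*h/w*(1 if n=="top" else .7))),interpolation=cv2.INTER_CUBIC))
cv2.imwrite("pics/fin.png",cv2.convertScaleAbs(np.vstack(out),alpha=1.5))
s=f;im=s["color"].astype(int)
red=(im[...,0]>2.2*im[...,1]+8)&(im[...,0]>2.2*im[...,2]+8)
for c,st in blobs(red): print(c.round(1),st)
D=((.604,.0747,.062),(.6103,-.0052,.05),(.6056,-.09,.038),(.5967,-.166,.028))
for x,y,h in D: print("ideal body mid",proj(s,[x,y,.009+h/2]).round(1))
E
```

```text
[264.  163.5] [257 150  15  27 373]
[290.6 176.8] [283 165  16  23 286]
[317.4 193.3] [310 184  15  19 206]
[343.1 210.1] [337 202  13  15 150]
ideal body mid [264.3 163.1]
ideal body mid [290.6 175.9]
ideal body mid [317.7 192.5]
ideal body mid [343.2 209.5]
```

View pics/fin.png

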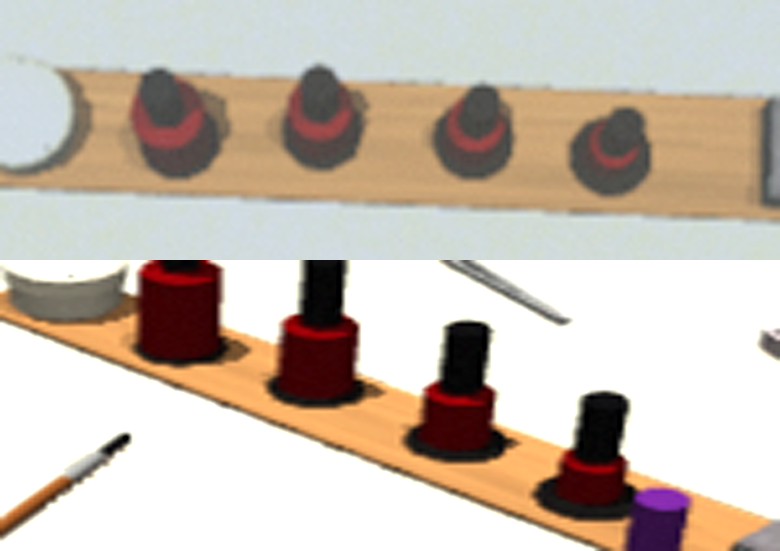

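The last picture shows all four bottles upright on their discs, in order XL, L, M, S from the pot. Their body centres are within 1 px of ideal, and the rubber rim shows around each one. Handing in.

```bash
python3 -c "
from plant import *
s=state();print(s['time'],s['ft_force']);print(job_done())"
```

```text
24.0833 [ 0.14433701 -1.39211414  0.43307964]
the job is handed in; nothing more can be done
None
```

The four red bottles stand upright on the black discs in the order you asked for: XL next to the cream pot, then L, M and S towards the grey buffer block. I gripped each by its cap and placed them smallest first. I handed the job in after about 24 s of robot time.

- **Centring:** In the final side view, each bottle's body centre was within about 1 px (roughly 2 mm) of its ideal position. All four sat 0.4–0.9 px low in the image, which could be a small real offset or just calibration error.
- **Top view:** It shows the same order, with all four upright and well inside their discs.
- **Forces:** The wrist force readings stayed below about 10 N. The gripper was open and well clear of the bottles when I handed in.
- **Disagreements:** One early height estimate for L (83 mm) was wrong because of background in the colour mask. Matching the cap top across both cameras gave 95 mm. The side-camera reading for disc d was thrown off by the purple bottle, so its position came mainly from the top camera.

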